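Stand up the fallen glue bottle and put it away in the lidded bottle chest

TASK

Open the wooden bottle chest by raising its lid until the folding stay on its left side locks, stand the fallen red-capped glue bottle upright on the table and let go of it, then put it standing, without dropping it, into the empty cell of the chest. Finally push the knee of the stay in to unlock it and let the lid come down gently until it is fully shut; leave everything else as it stands.

Things in the scene. Friction and masses are not known exactly. Their poses are not given: they have to be found in the camera images.
- chest: fixed wooden bottle chest, 200 mm deep (x), 240 wide (y), base 98 tall, lid 66 deep on it (165 in all). Origin: centre of its underside, on the table; x points from its front (handle, robot side) to the hinge at the back, y to its left, z up. Walls 9, floor top 10 above the table; front row of 3 cells 70 x 70, back row of 3 cells 106 x 70, dividers 6, 65 high; only the front middle cell is empty
- chest_hinge (a point): middle of the lid's hinge line, along y at the top of the base's back wall: 100 mm behind the chest's middle, 99 mm above the table
- lid_handle (a point): middle of the lid's handle: round steel bar 12 mm thick, 94 mm long along the chest's y, 40 mm in front of the lid's front face (34 mm clear gap behind it). Lid shut: 141 mm above the table, 240 mm in front of the hinge line and 42 mm above it, 24 mm below the lid's top. It swings with the lid about the hinge line
- chest_lid (a joint): lid angle in rad: 0 shut, about 1.15 where the straight stay stops it. 0.5 kg; the hinge is damped: with the stay unlocked, the released lid sinks by itself and shuts in about 3 to 4 s
- stay_knee (a joint): knee angle (rad) of the folding stay, two 84 mm steel links on the chest's left side: 0 folded (lid shut), 2.46 straight, 2.60 locked past straight. A light spring snaps it locked when the lid is raised as far as it goes and eased off; pressing the lid cannot unlock it. To unlock, push the knee about 30 mm back (chest +x) and down, 1 to 2 N, to below 1.8: then the lid sinks by itself
- knee_stud (a point): middle of the black push stud on the stay's knee, a pin 12 mm thick that stands out 26 mm to the chest's left (its y); this point is 146 mm left of the chest's middle plane. Locked, it is 75 mm in front of the hinge line and 38 mm above it, 137 mm above the table; its path when pushed in is about 3 parts back, 2 parts down
- free_cell (a point): centre of the floor of the empty cell (front row, middle) of the chest, 56 mm in front of the chest's middle, 10 mm above the table
- glue_middle (a point): glue bottle, pale pink with red cap and nozzle, round, 140 mm tall, 0.14 to 0.24 kg; this point is on its axis, 70 mm from its base. Its z axis runs from base to nozzle. Body 52 mm thick up to 98 mm from the base. It starts lying on its side, cap to the left
- glue_cap (a point): middle of the glue bottle's red cap, on its axis 108 mm above its base: the cap is about 40 mm thick from 98 to 118 mm, above it the nozzle 16 mm thick up to 140 mm
- coral_bottle: paint bottle with coral bands, 34 mm thick, 88 mm tall, standing in a cell of the chest's back row; origin at the centre of its underside
- teal_bottle: teal bottle, 30 mm thick, 112 mm tall, in a cell of the back row; origin at the centre of its underside
- yellow_bottle: paint bottle with yellow bands, 34 mm thick, 88 mm tall, in a cell of the back row; origin at the centre of its underside
- blue_jar: white jar with blue lid, 41 mm thick, 70 mm tall, in an outer cell of the front row; origin at the centre of its underside
- yellow_jar: white and grey jar with yellow lid, 43 mm thick, 52 mm tall, in an outer cell of the front row; origin at the centre of its underside
- spray_bottle: black and white round bottle, 63 mm thick, 165 mm tall, standing on the table; origin at the centre of its underside
- ash_cup: cream stoneware cup, 70 mm wide, 61 mm tall; origin at the centre of its underside
- black_tin: black tin, 68 mm wide, 71 mm tall; origin at the centre of its underside
- brown_cup: small brown cup, 54 mm wide, 41 mm tall; origin at the centre of its underside
Mind the look-alikes: they are no part of the job. There is more than one size of the part that bears glue_middle; the job needs the larger.

How it is judged:
By the outcome, as a careful person would: the job done as asked, in the order asked, and still so for the second after the job is handed in, with the robot touching nothing.
It also fails if it takes over 72 s, if anything falls off the work surface, if the arm or the gripper's body presses on something with over 40 N, if the wrist force passes 120 N, or if a joint passes its speed limit or range.

ROBOT

A 6-joint arm with a two-finger parallel gripper is mounted at the origin on the work surface; the furniture and walls round the work are solid. World frame = base frame: x ahead of the robot, y to its left, z up, the work surface at z = 0. Lengths are in m, angles in rad, forces in N, time in s.
With the tool pointing down it reaches from about 0.325 to 0.75 m from the base axis. Payload 7.6 kg.
Tool frame: the origin (TCP) lies at the very end of the fingers, on their centre line; the grasp point (between the pads) lies grip_point_offset behind it (grip_point_offset is the distance from the TCP to the grasp point, in m); z points along the fingers, x is the direction in which the jaws open and shut, and the axes are right-handed (so a half turn about z gives the same grasp; the last joint's range is limited). The gripper opens to 85 mm and grips with 20 to 120 N. Pads are 22 mm wide; open, the fingers measure 114 mm over their backs; the gripper's body (76 mm by 85 mm) begins 54 mm behind the grasp point. The pads swing forward as they close: fully open they stand 13 mm farther back than shut.
Start: joints at [-1.382, 0.052, 1.401, -0, 1.689, -0.07], TCP at [0.134, -0.508, 0.231] pointing down, gripper open.
Joint ranges: [-2.9, 2.9], [-0.91, 2.17], [0.12, 2.37], [-1.06, 4.2], [0.26, 2.73], [-2.93, 2.93]. Speed limits (rad/s): [2.57, 2.57, 3.01, 3.14, 3.14, 3.14].

INTERFACE

Orientations are given as a rotation vector (axis times angle).
In Python, from rig import * gives the robot as it stands. The module is installed in compiled form; this text tells all that it offers.
- The arm moves only by the tool arm_command, never from a script. Its argument "moves" is one flat list of numbers, 7 for each row, row after row: the shift along the tool's x, y, z in mm, then the turn, a rotation vector about the tool's x, y, z in degrees, then the opening, from -1 (shut) to 1 (fully open), so that 0 is half open. In form: [x, y, z, rx, ry, rz, jaw, x, y, z, rx, ry, rz, jaw, ...]. A call has 1 to 20 rows; each row is the pose to reach, as a shift and turn from the pose measured when the call began, along the tool's axes at that moment; what a row does not reach only later rows make up. A row lasts 1/12 s, in which the tool goes at most 41.7 mm and 7.16 degrees, less where a joint would pass 70% of its speed; a pose out of reach is approached as far as the arm can. A call with a gripper value outside its range is refused whole. The fingers move at their own pace and stop on an object; "grip_force" is the grip in N (left out, the last holds). Time passes only in rows, so rows that repeat a pose let the fingers close. It gives the time, the measured TCP pose, the force and the opening at its end, in the units of the state.
- sense(): the state, without advancing time (a new reading comes with each control period).
- camera(name): name is "scene" or "top" or "wrist"; returns (picture, depth): 400x640x3 uint8, red, green, blue; 400x640 float32, m along the optical axis (not along the pixel's ray), 0 where there is no reading.
- calibration(name): a dict with "fx", "fy", "cx", "cy" (pixels), "view" (4x4, takes a point from world to camera coordinates); the wrist camera has in their place "tool_from_camera" (4x4, takes a point from camera to tool coordinates, whose origin is the TCP and whose axes are the tool frame's). Camera axes: x right, y up, looking along -z (the intrinsics and any distortion apply to the point x, -y, -z); pixel columns grow to the right and rows downward; lengths in m; the calibration is good to about 2 mm. A picture is of the moment at which its call begins: read the wrist's pose just before it. calibration takes no time and is no camera call.
- close_job(): hands the job in, once; it reports no verdict.
The state is a dict: "clock": time; "joint_positions": joint angles; "qvel": joint speeds; "joint_torque": joint torques, N m; "tcp_pos": TCP position; "tcp_rot": TCP orientation; "contact_force": force on the tool from outside, world axes, zero at the start; "wrist_torque": the same for the moment, N m; "opening": opening from 0.0 (shut) to 1.0 (fully open).
Only numpy, scipy, OpenCV 4.12 (cv2) and the standard library are available. Lean on these libraries where they do the work, as an engineer would, in place of code of your own. Each camera call takes 0.05 s, during which the arm holds its last target. There are 200 camera calls.

## Working session

There is one attempt and no reset: what is moved stays moved. The work goes in short steps, Python scripts to look and compute and a tool call to move; the robot and the scene stay as the last step left them, time stands still between calls to the robot, and variables do not carry over. Pictures are saved under pics/ and viewed, about 8 in all and at most 12, crops included, and the job is handed in when it is done.

Besides the shell and the picture viewer there is one more tool, called after "Emit:" as name(argument=value, ...) on one line, values as JSON. arm_command: Moves the arm, as the interface text tells. Its arguments: {"type":"object","properties":{"moves":{"type":"array","items":{"type":"number"}},"grip_force":{"type":"number"}},"required":["moves"]}

```bash
mkdir -p pics; cat > h.py <<'E'
from rig import *
import numpy as np, cv2
from scipy.spatial.transform import Rotation as R
def pts(name,dep=None,T=None):
    """world xyz image from depth"""
    c=calibration(name); d=dep
    v,u=np.mgrid[0:400,0:640]
    X=np.stack([(u-c['cx'])/c['fx']*d,-(v-c['cy'])/c['fy']*d,-d,np.ones_like(d)],-1)
    M=np.linalg.inv(c['view']) if 'view' in c else T@c['tool_from_camera']
    return (X@M.T)[...,:3]
def tool():
    s=sense();T=np.eye(4);T[:3,:3]=R.from_rotvec(s['tcp_rot']).as_matrix();T[:3,3]=s['tcp_pos'];return T
def snap(name,f):
    T=tool();p,d=camera(name);cv2.imwrite('pics/'+f+'.png',p[...,::-1]);np.savez('pics/'+f+'.npz',p=p,d=d,T=T)
    return p,d,pts(name,d,T)
E
python3 - <<'E'
from h import *
print(sense())
a=snap('scene','s0');b=snap('top','t0')
for n in('scene','top','wrist'):print(n,calibration(n))
E
```

```text
{'clock': 0.0, 'joint_positions': array([-1.38230728e+00,  5.28411809e-02,  1.40172274e+00,  1.11117813e-05,
        1.68858883e+00, -7.03103580e-02]), 'qvel': array([-0.00049408, -0.0005726 ,  0.00083108, -0.00172902, -0.00036213,
       -0.00080779]), 'joint_torque': array([ 1.83246499e-03, -3.81669402e+01, -3.60182726e+01,  3.63933327e-05,
        6.34597120e-03, -1.73190000e-05]), 'tcp_pos': array([ 0.13432237, -0.50721952,  0.23047112]), 'tcp_rot': array([-2.48869478e+00,  1.91557791e+00,  1.82002428e-03]), 'contact_force': array([-0.12802137, -0.25692548,  0.83070174]), 'wrist_torque': array([ 0.02638869, -0.01988425,  0.0325342 ]), 'opening': 1.0023169770377567}
scene {'fx': 397.2473015504563, 'fy': 397.2473015504563, 'cx': 314.7044089553889, 'cy': 195.49934132228265, 'view': array([[ 0.64386769, -0.76497711, -0.01563384, -0.33560868],
       [ 0.36762669,  0.29137597,  0.88314815, -0.26440236],
       [-0.6710328 , -0.57437798,  0.46883358, -1.06802161],
       [ 0.        ,  0.        ,  0.        ,  1.        ]])}
top {'fx': 434.3703202547496, 'fy': 434.3703202547496, 'cx': 317.1605590693517, 'cy': 196.83636302356567, 'view': array([[-0.01898467, -0.99969333,  0.01590053, -0.06172351],
       [ 0.77856803, -0.00480408,  0.62754183, -0.4589494 ],
       [-0.627273  ,  0.02429332,  0.77842047, -1.18196318],
       [ 0.        ,  0.        ,  0.        ,  1.        ]])}
wrist {'fx': 279.585470495171, 'fy': 279.585470495171, 'cx': 319.8709570274282, 'cy': 205.12985283352674, 'tool_from_camera': array([[ 9.99999565e-01,  9.15632766e-04,  1.78620775e-04,
        -6.68028122e-04],
       [ 9.26696038e-04, -9.52946527e-01, -3.03137029e-01,
        -7.54892706e-02],
       [-1.07346148e-04,  3.03137062e-01, -9.52946961e-01,
        -1.42124192e-01],
       [ 0.00000000e+00,  0.00000000e+00,  0.00000000e+00,
         1.00000000e+00]])}
```

View pics/s0.png

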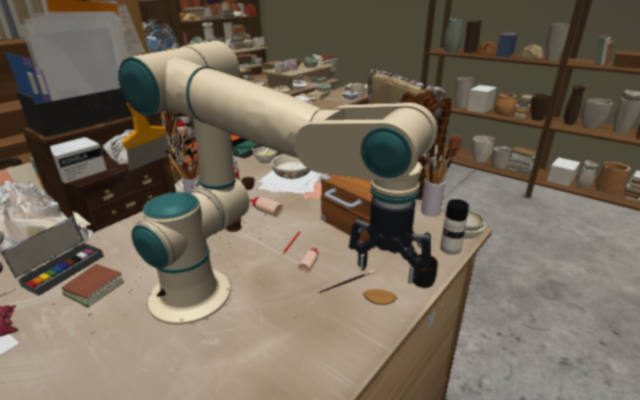

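View pics/t0.png

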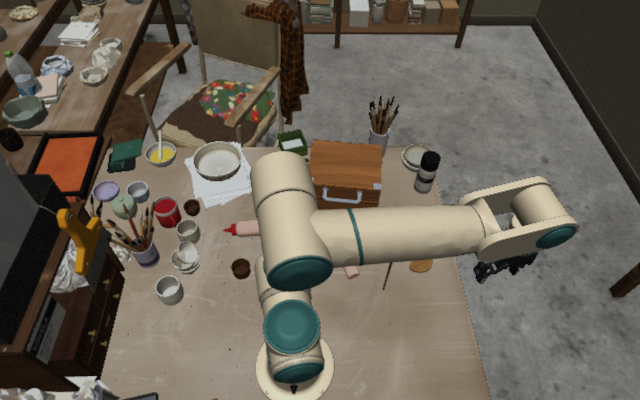

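```bash
python3 -c "
import rig;print([n for n in dir(rig) if n[0]!='_']);print(getattr(rig,'grip_point_offset',None))"
```

```text
['MotionError', 'calibration', 'camera', 'close_job', 'grip_point_offset', 'sense']
0.0187
```

```bash
python3 - <<'E'
from h import *
for n,f in(('top','t0'),('scene','s0')):
    z=np.load(f'pics/{f}.npz');p,d=z['p'],z['d'];P=pts(n,d)
    if n=='top': P_=P; np.save('pics/P.npy',P)
    hsv=cv2.cvtColor(p,cv2.COLOR_RGB2HSV)
    ok=(d>0)
    if n=='top':
        m=ok&(abs(P[...,2]-.165)<.006)&(P[...,0]>.35)&(P[...,0]<.9)&(abs(P[...,1])<.4)&(np.arange(640)[None]>300)&(np.arange(640)[None]<390)
        q=P[m][:,:2].astype(np.float32);print('lid',len(q),cv2.minAreaRect(q),q.min(0),q.max(0),np.median(P[m][:,2]))
    boxes={'top':[(215,205,265,250),(335,255,365,285)],'scene':[(245,190,290,222),(292,242,325,278)]}[n]
    for x0,y0,x1,y1 in boxes:
        sub=np.zeros((400,640),bool);sub[y0:y1,x0:x1]=1
        m=sub&ok&(P[...,2]>.01)&(P[...,2]<.08)
        q=P[m]; 
        if len(q)<10: continue
        red=sub&(hsv[...,1]>150)&((hsv[...,0]<6)|(hsv[...,0]>174))&ok
        print(n,len(q),cv2.minAreaRect(q[:,:2].astype(np.float32)),q[:,2].max().round(4),'mean',q.mean(0).round(4),'red',red.sum(),P[red].mean(0) if red.any() else 0)
# upsampled crop
s=cv2.imread('pics/s0.png')[160:300,230:480];t=cv2.imread('pics/t0.png')[130:290,180:460]
cv2.imwrite('pics/c0.png',np.vstack([cv2.resize(s,(500,280),interpolation=cv2.INTER_CUBIC),cv2.resize(t,(500,286),interpolation=cv2.INTER_CUBIC)]))
E
```

```text
lid 3223 ((0.6784763336181641, -0.17981499433517456), (0.25196558237075806, 0.3779466450214386), 78.22223663330078) [ 0.48451084 -0.33176926] [ 0.8446857  -0.04350665] 0.16536659197843262
top 433 ((0.43325307965278625, 0.1789587438106537), (0.05039963871240616, 0.11541280895471573), 5.094730377197266) 0.0559 mean [0.4269 0.1674 0.0407] red 64 [0.42714268 0.21094039 0.03413466]
top 152 ((0.27716439962387085, -0.1729370355606079), (0.03830111026763916, 0.036868009716272354), 18.486291885375977) 0.046 mean [ 0.2708 -0.1717  0.0298] red 0 0
scene 397 ((0.42444711923599243, 0.165062814950943), (0.05037834867835045, 0.14026889204978943), 12.468607902526855) 0.0534 mean [0.4246 0.1422 0.0357] red 19 [0.41968196 0.20494412 0.03476774]
scene 285 ((0.30392247438430786, -0.16601327061653137), (0.10397695004940033, 0.03586011752486229), 17.574968338012695) 0.0405 mean [ 0.2855 -0.1749  0.0287] red 7 [ 0.33273539 -0.15931704  0.0302284 ]
```

View pics/c0.png

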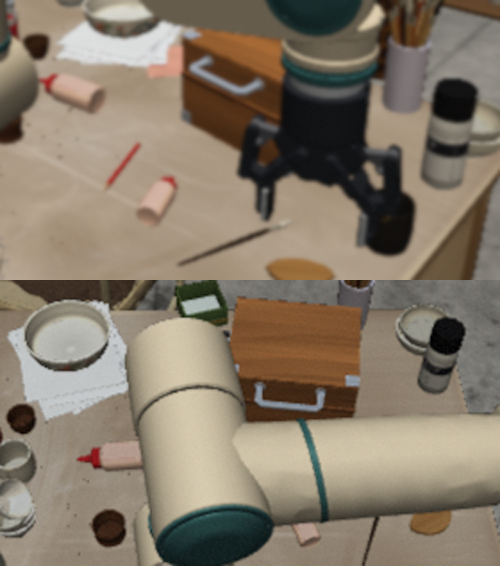

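```bash
python3 - <<'E'
from h import *
z=np.load('pics/t0.npz');p,d=z['p'],z['d'];P=pts('top',d)
hsv=cv2.cvtColor(p,cv2.COLOR_RGB2HSV)
for tol in(.004,.008):
    m=((abs(P[...,2]-.165)<tol)&(P[...,0]>.45)&(P[...,0]<.85)&(abs(P[...,1])<.35)&(hsv[...,0]<20)&(hsv[...,1]>110)).astype(np.uint8)
    m=cv2.morphologyEx(m,cv2.MORPH_OPEN,np.ones((3,3)))
    n,l,s,c=cv2.connectedComponentsWithStats(m);k=1+s[1:,4].argmax();q=P[l==k]
    print(s[k],cv2.minAreaRect(q[:,:2].astype(np.float32)),cv2.boxPoints(cv2.minAreaRect(q[:,:2].astype(np.float32))).round(4).tolist(),q[:,2].mean())
# handle
g=(hsv[...,1]<60)&(hsv[...,2]>120)&(P[...,2]>.13)&(P[...,2]<.16)&(P[...,0]>.35)&(P[...,0]<.75)&(np.arange(640)[None]>310)&(np.arange(640)[None]<385)
g[:180]=0
q=P[g];print(len(q),q.min(0),q.max(0),q.mean(0), np.polyfit(q[:,1],q[:,0],1))
E
```

```text
[ 309  140   73   49 2559] ((0.5970542430877686, -0.1618744432926178), (0.23747888207435608, 0.20025986433029175), 83.26683807373047) [[0.4837000072002411, -0.26809999346733093], [0.6826000213623047, -0.2915000021457672], [0.7103999853134155, -0.05570000037550926], [0.5115000009536743, -0.03220000118017197]] 0.16526439521385455
[ 309  140   73   50 3062] ((0.5991448163986206, -0.16245503723621368), (0.23806294798851013, 0.20561356842517853), 82.80841064453125) [[0.4821999967098236, -0.2676999866962433], [0.6862000226974487, -0.29339998960494995], [0.7160000205039978, -0.05719999969005585], [0.5120000243186951, -0.03150000050663948]] 0.16528365869653155
155 [ 0.4503603  -0.26349462  0.13821372] [ 0.51619973 -0.08686675  0.15935789] [ 0.46777731 -0.14571618  0.14585154] [0.08030433 0.47947895]
```

```bash
cat >> h.py <<'E'
C0=np.array([.597,-.162]);YAW=np.deg2rad(-6.7)
def cw(x,y,z):
    """chest coords (m) -> world"""
    c,s=np.cos(YAW),np.sin(YAW);return np.array([C0[0]+c*x-s*y,C0[1]+s*x+c*y,z])
def ori(t,yaw,roll=0):
    """tilt below horizontal, yaw, roll about tool z (deg)"""
    t,p=np.deg2rad([t,yaw]);c,s=np.cos(p),np.sin(p)
    z=np.array([np.cos(t)*c,np.cos(t)*s,-np.sin(t)]);x=np.array([np.sin(t)*c,np.sin(t)*s,np.cos(t)])
    return np.stack([x,np.cross(z,x),z],1)@R.from_euler('z',roll,degrees=True).as_matrix()
def row(pos,Rt,T=None):
    T=tool() if T is None else T
    d=T[:3,:3].T@(np.asarray(pos)-T[:3,3])*1000;r=R.from_matrix(T[:3,:3].T@Rt).as_rotvec(degrees=True)
    return [round(float(v),1) for v in [*d,*r]]
E
python3 - <<'E'
from h import *
print(row([.134,-.508,.29],ori(90,-75)),row([.40,-.135,.27],ori(70,-6.7)))
print(cw(-.14,0,.141))
E
```

```text
[0.6, 0.5, -59.5, -0.0, 0.1, -0.2] [-291.9, -352.1, -39.0, 11.9, 17.6, -67.8]
[ 0.45795611 -0.1456661   0.141     ]
```

Emit:
arm_command(moves=[0,0,-40,0,0,0,-0.3,-60,-60,-45,2,3,-7,-0.3,-292,-352,-40,12,18,-68,-0.3,-292,-352,-40,12,18,-68,-0.3,-292,-352,-40,12,18,-68,-0.3,-292,-352,-40,12,18,-68,-0.3,-292,-352,-40,12,18,-68,-0.3,-292,-352,-40,12,18,-68,-0.3,-292,-352,-40,12,18,-68,-0.3,-292,-352,-40,12,18,-68,-0.3,-292,-352,-40,12,18,-68,-0.3,-292,-352,-40,12,18,-68,-0.3,-292,-352,-40,12,18,-68,-0.3,-292,-352,-40,12,18,-68,-0.3,-292,-352,-40,12,18,-68,-0.3,-292,-352,-40,12,18,-68,-0.3])

```text
clock: 1.43
tcp_pos: [0.3994, -0.136, 0.2708]
tcp_rot: [3.065, -0.175, 0.549]
contact_force: [0.1, -0.3, -0.5]
opening: 0.353
```

```bash
python3 - <<'E'
from h import *
s=sense();print(s['joint_positions'].round(4),s['tcp_pos'].round(4),s['tcp_rot'].round(4))
p,d,P=snap('wrist','w1');snap('top','t1');snap('scene','s1')
hsv=cv2.cvtColor(p,cv2.COLOR_RGB2HSV)
g=(hsv[...,1]<70)&(hsv[...,2]>90)&(P[...,2]>.13)&(P[...,2]<.156)&(P[...,0]>.43)&(P[...,0]<.5)&(P[...,1]<-.08)&(P[...,1]>-.22)
q=P[g];print(len(q),q.min(0),q.max(0),q.mean(0),np.polyfit(q[:,1],q[:,0],1))
L=(abs(P[...,2]-.165)<.005)&(P[...,0]>.47)&(P[...,0]<.75);q=P[L];print(cv2.boxPoints(cv2.minAreaRect(q[:,:2].astype(np.float32))),np.median(q[:,2]))
cv2.imwrite('pics/c1.png',np.vstack([p[...,::-1][:, :],cv2.resize(cv2.imread('pics/t1.png')[130:290,180:460],(640,200))])) 
E
```

```text
[-0.5019 -0.541   1.8519  0.1291  1.5    -0.3752] [ 0.3994 -0.136   0.2708] [ 3.0647 -0.1754  0.5488]
1835 [ 0.44577959 -0.21957305  0.13187938] [ 0.49992099 -0.08477501  0.15200174] [ 0.46605992 -0.14342285  0.1449301 ] [0.0584301  0.47444013]
[[ 0.48152727 -0.26834583]
 [ 0.68142325 -0.294362  ]
 [ 0.7124279  -0.05613682]
 [ 0.51253194 -0.03012064]] 0.1641963010607219
```

View pics/c1.png

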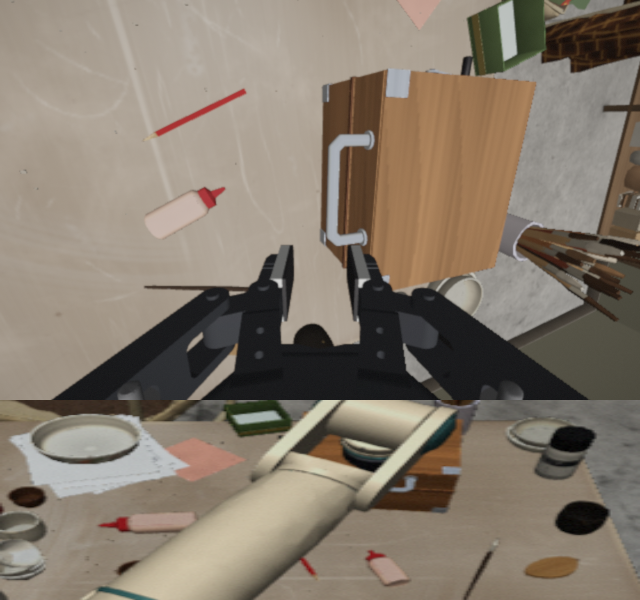

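```bash
sed -i 's/^C0=.*/C0=np.array([.597,-.162]);YAW=np.deg2rad(-7.1)/' h.py; cat > kin.py <<'E'
from h import *
from scipy.optimize import least_squares as LS
def fk(j,p):
    h,a,b,L,off,e,f=p
    rz=lambda q:R.from_euler('z',q);ry=lambda q:R.from_euler('y',q)
    r=rz(j[0]);x=r.apply([f,off,h]);r=r*ry(j[1]);x=x+r.apply([0,0,a]);r=r*ry(j[2]);x=x+r.apply([e,0,b])
    r=r*rz(j[3]);r=r*ry(j[4])*rz(j[5]);x=x+r.apply([0,0,L]);return x,r
S=[([-1.38230728,.05284118,1.40172274,0,1.68858883,-.07031036],[.13432237,-.50721952,.23047112],[-2.48869478,1.91557791,.00182]),
([-.5019,-.541,1.8519,.1291,1.5,-.3752],[.3994,-.136,.2708],[3.0647,-.1754,.5488])]
E
python3 - <<'E'
from kin import *
for j,x,r in S: print(((fk(j,[.3,.4,.5,.3,.03,0,0])[1]).inv()*R.from_rotvec(r)).as_rotvec(degrees=True))
f=lambda p:np.concatenate([fk(j,p)[0]-x for j,x,r in S]+[.01*(p-np.array([.3,.4,.45,.3,.03,0,0]))])
s=LS(f,[.3,.4,.45,.3,.03,0,0]);print(s.x,s.fun[:6])
print(row(cw(-.14-.07*.5,0,.141+.07*.87),ori(60,-7.1)))
E
```

```text
[-7.07453421e-05  9.91466320e-04  1.79999925e+02]
[ 6.60235310e-05 -2.22821901e-04 -1.79999186e+02]
[0.19430892 0.3492854  0.49458712 0.28152779 0.03683495 0.08902184
 0.00380327] [-7.04149134e-05  5.41572909e-06  4.47505337e-05  4.83560773e-05
  5.04244604e-05 -3.41815638e-05]
[-1.2, 1.1, 73.2, -0.0, 9.7, 0.5]
```

Emit:
arm_command(moves=[0,0,36,0,5,0,-0.3,0,0,73,0,10,0,-0.3,0,0,73,0,10,0,-0.3,0,0,73,0,10,0,-0.3], grip_force=40)

```text
clock: 1.92
tcp_pos: [0.4224, -0.1395, 0.1997]
tcp_rot: [3.001, -0.177, 0.801]
contact_force: [-0.1, -0.0, 1.4]
opening: 0.352
```

```bash
cat >> kin.py <<'E'
def ik(pos,Rt,p,j0):
    lo=[-2.9,-.91,.12,-1.06,.26,-2.93];hi=[2.9,2.17,2.37,4.2,2.73,2.93]
    Rt=R.from_matrix(Rt)*R.from_euler('z',np.pi)
    def g(j):
        x,r=fk(j,p);return np.concatenate([(x-pos),.3*(Rt.inv()*r).as_rotvec()])
    s=LS(g,np.clip(j0,np.array(lo)+.01,np.array(hi)-.01),bounds=(lo,hi));return s.x,np.abs(s.fun).max()
E
python3 - <<'E'
from kin import *
s=sense();print(repr(s['joint_positions'].round(5)),s['tcp_pos'].round(5),s['contact_force'])
S.append((s['joint_positions'],s['tcp_pos'],s['tcp_rot']))
f=lambda p:np.concatenate([fk(j,p)[0]-x for j,x,r in S]+[.001*(p-np.array([.3,.4,.45,.3,.03,0,0]))])
p=LS(f,[.3,.4,.45,.3,.03,0,0]).x;print(p.tolist(),abs(f(p)[:9]).max())
j=s['joint_positions']
def hp(th,t,extra=0):
    a=np.arctan2(.042,.24)+th; r=np.hypot(.042,.24)
    g=cw(.1-r*np.cos(a),0,.099+r*np.sin(a)); return g
for n in (35,0,45):
  j=s['joint_positions']
  for th in np.linspace(0,1.15,6):
    t=60+n*th/1.15; Rt=ori(t,-7.1); g=hp(th,t)+.0187*Rt[:,2]
    j,e=ik(g,Rt,p,j);print(n,round(th,2),j.round(2),round(e,4))
E
```

```text
array([-0.5286 , -0.59328,  2.0641 ,  0.21529,  1.19406, -0.44139]) [ 0.42238 -0.13947  0.19969] [-0.07551805 -0.02407757  1.36735364]
[0.20654589619696584, 0.35290987708510285, 0.4960139679558642, 0.2803100310343033, 0.03690832033324524, 0.10642488066854823, 0.0001932946339908946] 1.3594658208382349e-05
35 0.0 [-0.48 -0.37  2.07  0.21  0.96 -0.43] 0.0
35 0.23 [-0.44 -0.29  1.87  0.13  1.18 -0.34] 0.0
35 0.46 [-0.4  -0.15  1.63  0.08  1.39 -0.28] 0.0
35 0.69 [-0.36  0.03  1.36  0.04  1.6  -0.24] 0.0
35 0.92 [-0.33  0.26  1.04  0.01  1.81 -0.21] 0.0
35 1.15 [-0.31  0.53  0.65 -0.02  2.04 -0.19] 0.0
0 0.0 [-0.48 -0.37  2.07  0.21  0.96 -0.43] 0.0
0 0.23 [-0.46 -0.37  1.96  0.19  1.06 -0.39] 0.0
0 0.46 [-0.44 -0.31  1.82  0.17  1.14 -0.35] 0.0
0 0.69 [-0.41 -0.22  1.65  0.15  1.2  -0.31] 0.0
0 0.92 [-0.38 -0.09  1.48  0.14  1.24 -0.27] 0.0
0 1.15 [-0.36  0.06  1.3   0.12  1.28 -0.24] 0.0
45 0.0 [-0.48 -0.37  2.07  0.21  0.96 -0.43] 0.0
45 0.23 [-0.43 -0.27  1.84  0.12  1.22 -0.33] 0.0
45 0.46 [-0.39 -0.1   1.58  0.05  1.46 -0.27] 0.0
45 0.69 [-0.35  0.11  1.27  0.01  1.71 -0.23] 0.0
45 0.92 [-0.32  0.37  0.91 -0.02  1.96 -0.2 ] 0.0
45 1.15 [-0.29  0.71  0.42 -0.06  2.27 -0.2 ] 0.0
```

```bash
sed -i "s/^S=\[/P7=[0.20654589619696584,0.35290987708510285,0.4960139679558642,0.2803100310343033,0.03690832033324524,0.10642488066854823,0.0001932946339908946]\nS=[/" kin.py; python3 - <<'E'
from h import *
Rt=ori(60,-7.1);print(row(cw(-.14,0,.141)+.021*Rt[:,2],Rt))
E
```

```text
[2.1, 1.0, 89.9, -0.2, 0.1, 0.3]
```

Emit:
arm_command(moves=[2,1,25,0,0,0,-0.3,2,1,50,0,0,0,-0.3,2,1,72,0,0,0,-0.3,2,1,90,0,0,0,-0.3,2,1,90,0,0,0,-0.3,2,1,90,0,0,0,-0.6,2,1,90,0,0,0,-1,2,1,90,0,0,0,-1,2,1,90,0,0,0,-1,2,1,90,0,0,0,-1], grip_force=40)

```text
clock: 2.75
tcp_pos: [0.4692, -0.147, 0.1262]
tcp_rot: [2.998, -0.177, 0.804]
contact_force: [-6.9, -0.1, 4.3]
opening: 0.119
```

```bash
python3 - <<'E'
from h import *
s=sense();print(s['tcp_pos'],s['contact_force'],s['opening'])
# arc rows from measured pose: handle centre measured now
T=tool();g0=T[:3,3]-.021*T[:3,2];print('grip',g0)
h=cw(.1,0,.099);x=np.array([np.cos(YAW),np.sin(YAW),0])
rx=(g0-h)@x;rz=g0[2]-.099;r=np.hypot(rx,rz);a0=np.arctan2(rz,-rx);print(r,a0)
for th in np.r_[np.arange(.05,1.16,.05),1.18]:
    t=60+30*th/1.15;Rt=ori(t,-7.1);g=g0-x*rx*0+x*(-r*np.cos(a0+th)-rx)+np.array([0,0,r*np.sin(a0+th)-rz])
    print(round(th,2),row(g+.021*Rt[:,2],Rt,T))
E
```

```text
[ 0.46916221 -0.14695945  0.1261898 ] [-6.87589687 -0.13539442  4.31151878] 0.1190076290777719
grip [ 0.458726   -0.14567818  0.14436792]
0.24349490964132006 0.18741501023702933
0.05 [7.7, 0.1, -9.0, -0.0, -1.4, 0.3]
0.1 [15.8, 0.1, -17.6, -0.0, -2.7, 0.3]
0.15 [24.4, 0.1, -25.8, -0.0, -4.0, 0.3]
0.2 [33.3, 0.2, -33.5, -0.0, -5.3, 0.3]
0.25 [42.7, 0.2, -40.8, -0.0, -6.6, 0.3]
0.3 [52.4, 0.3, -47.6, -0.0, -7.9, 0.3]
0.35 [62.4, 0.3, -53.8, -0.0, -9.2, 0.3]
0.4 [72.7, 0.4, -59.6, -0.0, -10.5, 0.3]
0.45 [83.2, 0.5, -64.8, -0.0, -11.8, 0.3]
0.5 [94.1, 0.5, -69.5, -0.0, -13.1, 0.3]
0.55 [105.1, 0.6, -73.6, -0.0, -14.4, 0.3]
0.6 [116.3, 0.6, -77.1, -0.0, -15.7, 0.3]
0.65 [127.7, 0.7, -80.1, 0.0, -17.0, 0.3]
0.7 [139.2, 0.8, -82.4, 0.0, -18.3, 0.3]
0.75 [150.8, 0.8, -84.2, 0.0, -19.6, 0.3]
0.8 [162.5, 0.9, -85.4, 0.0, -20.9, 0.3]
0.85 [174.2, 1.0, -86.0, 0.0, -22.2, 0.3]
0.9 [186.0, 1.0, -86.0, 0.0, -23.5, 0.3]
0.95 [197.7, 1.1, -85.4, 0.0, -24.8, 0.3]
1.0 [209.3, 1.2, -84.2, 0.0, -26.1, 0.3]
1.05 [220.9, 1.3, -82.4, 0.0, -27.4, 0.3]
1.1 [232.4, 1.3, -80.0, 0.0, -28.7, 0.3]
1.15 [243.7, 1.4, -77.0, 0.0, -30.0, 0.3]
1.18 [250.4, 1.4, -75.0, 0.0, -30.8, 0.3]
```

Emit:
arm_command(moves=[8,0,-9,0,-1.4,0,-1,16,0,-18,0,-2.7,0,-1,24,0,-26,0,-4,0,-1,33,0,-33.5,0,-5.3,0,-1,43,0,-41,0,-6.6,0,-1,52,0,-47.5,0,-7.9,0,-1,62,0,-54,0,-9.2,0,-1,73,0,-60,0,-10.5,0,-1,83,0,-65,0,-11.8,0,-1,94,0,-69.5,0,-13,0,-1,105,0,-73.5,0,-14.4,0,-1,116,1,-77,0,-15.7,0,-1,128,1,-80,0,-17,0,-1,139,1,-82.5,0,-18.3,0,-1,151,1,-84,0,-19.6,0,-1,162.5,1,-85.5,0,-21,0,-1,174,1,-86,0,-22.2,0,-1,186,1,-86,0,-23.5,0,-1,198,1,-85.5,0,-24.8,0,-1,198,1,-85.5,0,-24.8,0,-1])

```text
clock: 4.42
tcp_pos: [0.5977, -0.164, 0.3044]
tcp_rot: [3.122, -0.187, 0.149]
contact_force: [-4.5, -1.1, 5.7]
opening: 0.126
```

```bash
cat > arc.py <<'E'
from h import *
T=tool();g0=T[:3,3]-.021*T[:3,2];h=cw(.1,0,.099);x=np.array([np.cos(YAW),np.sin(YAW),0])
rx=(g0-h)@x;rz=g0[2]-.099;print('th',np.arctan2(rz,-rx)-.173,'r',np.hypot(rx,rz),sense()['contact_force'])
t0=np.rad2deg(np.arcsin(-T[2,2]));a0=np.arctan2(rz,-rx);r=np.hypot(rx,rz)
for th in np.arange(.03,.35,.03):
    Rt=ori(t0+26*th,-7.1);print(round(a0+th-.173,2),row(g0+x*(-r*np.cos(a0+th)-rx)+np.array([0,0,r*np.sin(a0+th)-rz])+.021*Rt[:,2],Rt,T))
E
python3 arc.py
```

```text
th 0.977655622395331 r 0.2478443872316801 [-4.51912295 -1.08338338  5.71411464]
1.01 [6.8, -0.1, -2.3, 0.2, -0.8, 0.2]
1.04 [13.7, -0.0, -4.3, 0.3, -1.6, 0.2]
1.07 [20.6, 0.0, -6.2, 0.3, -2.3, 0.2]
1.1 [27.5, 0.1, -7.8, 0.3, -3.1, 0.2]
1.13 [34.6, 0.1, -9.2, 0.3, -3.9, 0.2]
1.16 [41.6, 0.1, -10.4, 0.3, -4.7, 0.2]
1.19 [48.7, 0.2, -11.4, 0.3, -5.5, 0.2]
1.22 [55.8, 0.2, -12.2, 0.3, -6.2, 0.2]
1.25 [63.0, 0.2, -12.7, 0.3, -7.0, 0.2]
1.28 [70.1, 0.3, -13.1, 0.3, -7.8, 0.2]
1.31 [77.3, 0.3, -13.2, 0.3, -8.6, 0.2]
```

Emit:
arm_command(moves=[7,0,-2,0,-1,0,-1,14,0,-4,0,-1.6,0,-1,20.5,0,-6,0,-2.3,0,-1,27.5,0,-8,0,-3,0,-1,33,0,-9,0,-3.7,0,-1,36,0,-9.5,0,-4.1,0,-1,36,0,-9.5,0,-4.1,0,-1])

```text
clock: 5.0
tcp_pos: [0.6325, -0.1685, 0.3182]
tcp_rot: [3.129, -0.189, 0.037]
contact_force: [-0.6, -0.9, -4.3]
opening: 0.124
```

```bash
python3 arc.py|head -6
```

```text
th 1.1354517355565954 r 0.2487420097887179 [-0.64930445 -0.8742819  -4.27784119]
1.17 [7.0, -0.1, -1.7, 0.3, -0.7, 0.2]
1.2 [14.0, -0.0, -3.1, 0.3, -1.5, 0.2]
1.23 [21.1, -0.0, -4.3, 0.3, -2.3, 0.2]
1.26 [28.2, 0.0, -5.3, 0.3, -3.1, 0.2]
1.29 [35.4, 0.0, -6.1, 0.3, -3.9, 0.2]
```

Emit:
arm_command(moves=[3,0,-1,0,-0.5,0,-1,5,0,-1.5,0,-0.7,0,-1,8,0,-2,0,-0.8,0,-1,8,0,-2,0,-0.8,0,-1])

```text
clock: 5.33
tcp_pos: [0.6402, -0.1696, 0.3207]
tcp_rot: [3.13, -0.19, 0.015]
contact_force: [-1.7, -0.7, -6.0]
opening: 0.122
```

```bash
python3 arc.py|head -1; python3 - <<'E'
from h import *
p,d,P=snap('scene','s2')
cv2.imwrite('pics/c2.png',cv2.resize(p[120:300,230:480,::-1],(750,540),interpolation=cv2.INTER_CUBIC))
E
```

```text
th 1.1693614051261254 r 0.24915911341022798 [-1.74502518 -0.74538136 -5.9891061 ]
```

View pics/c2.png

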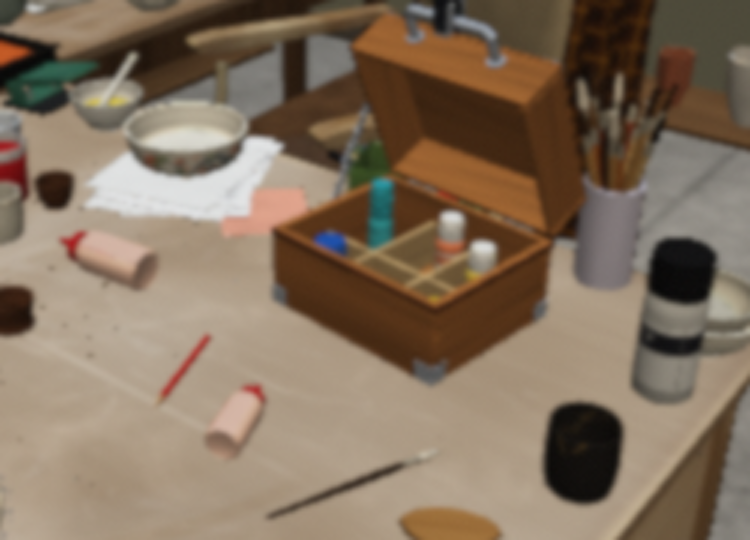

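Emit:
arm_command(moves=[4,0,-1,0,-0.5,0,-1,7,0,-1.5,0,-0.7,0,-1,7,0,-1.5,0,-0.7,0,-1,7,0,-1.5,0,-0.7,0,-1])

```text
clock: 5.72
tcp_pos: [0.643, -0.1699, 0.3213]
tcp_rot: [3.133, -0.192, -0.025]
contact_force: [-26.3, 3.9, -7.8]
opening: 0.119
```

```bash
python3 arc.py|head -1; python3 - <<'E'
from h import *
p,d,P=snap('scene','s3');x=cw(-.0+.025,.146,.137);x2=cw(.1,.13,.2)
c=calibration('scene')
for q in(cw(.025,.146,.137),cw(.1,.146,.099)):
    v=c['view']@np.r_[q,1];print(q,c['cx']-c['fx']*v[0]/v[2],c['cy']+c['fy']*v[1]/v[2])
cv2.imwrite('pics/c3.png',cv2.resize(p[115:215,310:410,::-1],(600,600),interpolation=cv2.INTER_CUBIC))
E
```

```text
th 1.1831371385181573 r 0.2490576297451006 [-26.31847316   3.91377976  -7.84937994]
[ 0.63985411 -0.02020957  0.137     ] 339.76824044696053 171.4870524652171
[ 0.71427901 -0.02947968  0.099     ] 353.5987916669216 174.87976007809428
```

View pics/c3.png

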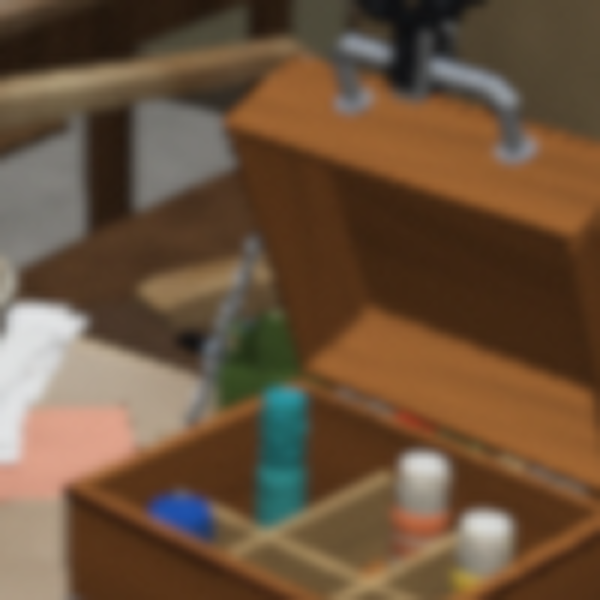

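Emit:
arm_command(moves=[-2,0,0.5,0,0,0,-1,-5,0,1,0,0,0,-1,-6,0,1,0,0,0,-1,-6,0,1,0,0,0,-1,-6,0,1,0,0,0,-1])

```text
clock: 6.18
tcp_pos: [0.6378, -0.1693, 0.3202]
tcp_rot: [3.132, -0.191, -0.021]
contact_force: [5.6, -1.2, -9.1]
opening: 0.119
```

```bash
python3 arc.py|head -1
```

```text
th 1.1615848374911675 r 0.2491489271542974 [ 5.58817122 -1.19971658 -9.09973571]
```

Emit:
arm_command(moves=[1,0,0,0,0,0,-0.6,1,0,0,0,0,0,-0.3,1,0,0,0,0,0,-0.3,1,0,-10,0,0,0,-0.3,0,0,-40,0,0,0,-0.3,-5,0,-75,0,0,0,0.3,-40,0,-80,0,3,0,1,-80,0,-80,0,3,0,1,-120,0,-80,0,3,0,1,-160,0,-70,0,3,0,1,-160,0,-70,0,3,0,1])

```text
clock: 7.1
tcp_pos: [0.4741, -0.1482, 0.3917]
tcp_rot: [3.129, -0.192, 0.058]
contact_force: [1.9, -0.9, -0.8]
opening: 0.998
```

```bash
python3 - <<'E'
from h import *
print(sense()['contact_force'])
z=np.load('pics/s3.npz');a=z['d'];Pa=pts('scene',a)
p,d,P=snap('scene','s4');pw,dw,Pw=snap('wrist','w4')
m=np.zeros((400,640),bool);m[130:170,350:410]=1
m&=(d>0)&(a>0);print('lid depth change',np.percentile((d-a)[m],[10,50,90]))
pt,dt,Pt=snap('top','t4')
# bottle
for n,p,P in(('scene',p,P),('top',pt,Pt)):
    hsv=cv2.cvtColor(p,cv2.COLOR_RGB2HSV)
    roi=(P[...,0]>.36)&(P[...,0]<.50)&(P[...,1]>.05)&(P[...,1]<.27)&(P[...,2]>.012)&(P[...,2]<.09)
    q=P[roi];b=cv2.minAreaRect(q[:,:2].astype(np.float32));print(n,roi.sum(),b,cv2.boxPoints(b).round(3).tolist(),q[:,2].max())
    q2=q[q[:,2]>.043];print(' ridge',q2[:,:2].mean(0),np.linalg.svd(q2[:,:2]-q2[:,:2].mean(0),full_matrices=False)[2][0],q2.min(0),q2.max(0))
    red=roi&(hsv[...,1]>150);print(' red',P[red].mean(0),P[red].min(0),P[red].max(0))
cv2.imwrite('pics/c4.png',np.hstack([cv2.resize(p[110:220,300:410,::-1] if 0 else cv2.imread('pics/s4.png')[110:220,300:410],(400,400)),cv2.resize(pt[130:290,180:340,::-1],(400,400))]))
E
```

```text
[ 1.86038242 -0.93143769 -0.75236774]
lid depth change [-0.00864136 -0.00166047  0.00450079]
scene 387 ((0.4285212755203247, 0.16719138622283936), (0.04811384901404381, 0.1398465633392334), 7.542445659637451) [[0.39500001072883606, 0.2329999953508377], [0.414000004529953, 0.0949999988079071], [0.4620000123977661, 0.10100000351667404], [0.4429999887943268, 0.23999999463558197]] 0.0558276384494123
 ridge [0.43070404 0.14319805] [ 0.05053538 -0.99872227] [0.41324974 0.09948962 0.04324377] [0.45184276 0.2109601  0.05582764]
 red [0.41853482 0.20300078 0.03594068] [0.41085468 0.19601176 0.02730179] [0.42693262 0.21892228 0.04581441]Traceback (most recent call last):
  File "<stdin>", line 12, in <module>
    return umr_maximum(a, axis, None, out, keepdims, initial, where)
ValueError: zero-size array to reduction operation maximum which has no identity
```

```bash
cat > ik1.py <<'E'
from kin import *
U=np.array([-.09,.996,0]);U/=np.linalg.norm(U);e=np.array([U[1],-U[0],0]);Z=np.array([0,0,1.])
def gr(al,ph,sg=1):
    """bottle grasp orientation: al lean, ph raise angle (deg)"""
    a=np.deg2rad(al);z=-np.sin(a)*U-np.cos(a)*Z
    z=R.from_rotvec(e*np.deg2rad(ph)).apply(z);x=e*sg;return np.stack([x,np.cross(z,x),z],1)
if __name__=='__main__':
    s=sense();G=np.array([.429,.171,.03])
    for al in(25,35,45):
      for sg in(1,-1):
        j=s['joint_positions'].copy();o=[];E=[]
        for ph in range(0,91,15):
            Rt=gr(al,ph,sg);g=G+Z*min(.09,ph/90*.12)
            j,er=ik(g+.0187*Rt[:,2],Rt,P7,j);o.append(j.round(2).tolist());E.append(er)
        print(al,sg,np.round(E,4),o[0],o[3],o[-1])
E
python3 ik1.py; python3 - <<'E'
import cv2
cv2.imwrite('pics/c4.png',cv2.imread('pics/w4.png'))
E
```

```text
25 1 [0. 0. 0. 0. 0. 0. 0.] [0.52, 0.23, 1.72, -0.4, 1.4, 0.54] [0.1, -0.04, 1.85, 0.36, 1.34, -0.07] [-0.22, 0.18, 1.87, 1.04, 1.62, -0.56]
25 -1 [0.104  0.0731 0.0451 0.0186 0.     0.     0.    ] [0.2, 0.04, 1.85, -0.11, 1.24, 2.93] [0.04, -0.03, 1.87, 0.41, 1.34, 2.93] [-0.22, 0.18, 1.87, 1.04, 1.62, 2.58]
35 1 [0. 0. 0. 0. 0. 0. 0.] [0.59, 0.32, 1.66, -0.53, 1.49, 0.63] [0.2, -0.03, 1.82, 0.18, 1.34, 0.07] [-0.18, 0.09, 1.88, 0.91, 1.55, -0.47]
35 -1 [0.1286 0.0945 0.065  0.0378 0.0121 0.     0.    ] [0.25, 0.06, 1.81, -0.25, 1.3, 2.93] [0.08, -0.04, 1.86, 0.3, 1.32, 2.93] [-0.18, 0.09, 1.88, 0.91, 1.55, 2.67]
45 1 [0. 0. 0. 0. 0. 0. 0.] [0.64, 0.42, 1.61, -0.65, 1.59, 0.7] [0.3, -0.01, 1.79, -0.0, 1.36, 0.21] [-0.11, 0.01, 1.87, 0.77, 1.49, -0.36]
45 -1 [0.1569 0.1175 0.0855 0.0572 0.0309 0.0044 0.    ] [0.31, 0.12, 1.74, -0.4, 1.39, 2.93] [0.11, -0.05, 1.85, 0.17, 1.32, 2.93] [-0.11, 0.01, 1.87, 0.77, 1.49, 2.78]
```

View pics/c4.png

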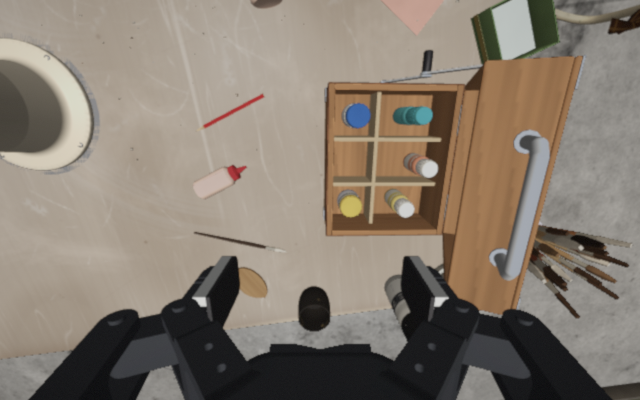

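```bash
python3 - <<'E'
from ik1 import *
Rt=gr(35,0);print(row([.43,.17,.25]-0*Z,Rt), row([.429,.171,.026]+Rt[:,2]*-.12,Rt))
E
```

```text
[-94.6, -311.8, 138.6, -34.3, 1.3, -12.5] [-115.6, -380.6, 263.1, -34.3, 1.3, -12.5]
```

Emit:
arm_command(moves=[-95,-312,139,-34,1,-12.5,1,-95,-312,139,-34,1,-12.5,1,-95,-312,139,-34,1,-12.5,1,-95,-312,139,-34,1,-12.5,1,-95,-312,139,-34,1,-12.5,1,-95,-312,139,-34,1,-12.5,1,-95,-312,139,-34,1,-12.5,1,-95,-312,139,-34,1,-12.5,1,-95,-312,139,-34,1,-12.5,1,-95,-312,139,-34,1,-12.5,1,-95,-312,139,-34,1,-12.5,1,-95,-312,139,-34,1,-12.5,1])

```text
clock: 8.25
tcp_pos: [0.4307, 0.1707, 0.2503]
tcp_rot: [2.535, 0.113, 0.03]
contact_force: [0.3, 0.4, -0.0]
opening: 1.001
```

```bash
cat > bot.py <<'E'
from h import *
import sys
p,d,P=snap('wrist',sys.argv[1])
hsv=cv2.cvtColor(p,cv2.COLOR_RGB2HSV)
roi=(P[...,0]>.36)&(P[...,0]<.50)&(P[...,1]>.05)&(P[...,1]<.27)&(P[...,2]>.012)&(P[...,2]<.07)&(d>0)
n,l,s,c=cv2.connectedComponentsWithStats(roi.astype(np.uint8));roi=l==(1+s[1:,4].argmax())
q=P[roi];b=cv2.minAreaRect(q[:,:2].astype(np.float32));print(roi.sum(),b,cv2.boxPoints(b).round(4).tolist(),q[:,2].max())
k=q[q[:,2]>.046];m=k[:,:2].mean(0);v=np.linalg.svd(k[:,:2]-m,full_matrices=False)[2][0];v*=np.sign(v[1]);print('ridge',m,v,'t range along',((q[:,:2]-m)@v).min(),((q[:,:2]-m)@v).max())
red=roi&(hsv[...,1]>150);print('red',P[red].mean(0),red.sum(),((P[red][:,:2]-m)@v).min())
E
python3 bot.py w5
```

```text
5280 ((0.4332469701766968, 0.16657298803329468), (0.0514952689409256, 0.13147598505020142), 4.127874851226807) [[0.4027999937534332, 0.23029999434947968], [0.4122999906539917, 0.09920000284910202], [0.46369999647140503, 0.10289999842643738], [0.45419999957084656, 0.23399999737739563]] 0.053514347854643485
ridge [0.43421026 0.15442747] [-0.06998087  0.99754833] t range along -0.05356041079019084 0.07791916403500622
red [0.43010078 0.21231238 0.03688511] 1208 0.044482865589674694
```

View pics/w5.png

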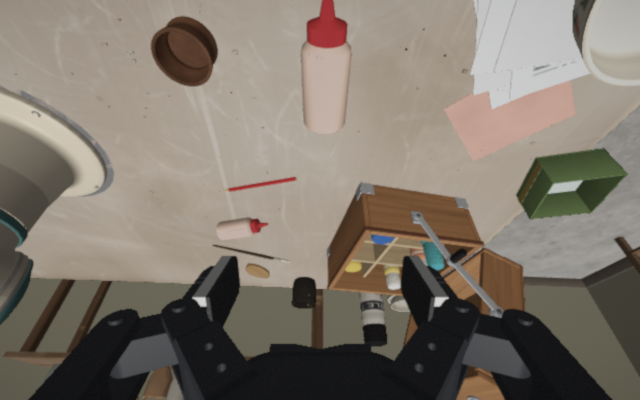

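```bash
sed -i 's/^U=np.array.*;U\/=/U=np.array([-.07,.9975,0]);U\/=/' ik1.py; python3 - <<'E'
from ik1 import *
Rt=gr(35,0);G=np.array([.4325,.1788,.026])
print(row(G-Rt[:,2]*.10,Rt), row(G+Rt[:,2]*.021,Rt))
E
```

```text
[4.1, -135.1, 79.9, -0.4, -0.4, 0.9] [3.2, -134.4, 200.9, -0.4, -0.4, 0.9]
```

Emit:
arm_command(moves=[2,-30,15,0,0,1,1,4,-68,38,0,0,1,1,4,-105,60,0,0,1,1,4,-135,80,0,0,1,1,4,-135,80,0,0,1,1,4,-135,110,0,0,1,1,3,-135,140,0,0,1,1,3,-135,165,0,0,1,1,3,-135,185,0,0,1,1,3,-135,200,0,0,1,1,3,-135,200,0,0,1,1])

```text
clock: 9.22
tcp_pos: [0.4333, 0.1653, 0.0092]
tcp_rot: [2.535, 0.087, 0.035]
contact_force: [0.3, -0.5, 0.3]
opening: 1.002
```

Emit:
arm_command(moves=[0,0,0,0,0,0,0.3,0,0,0,0,0,0,0,0,0,0,0,0,0,-0.3,0,0,0,0,0,0,-0.3,0,0,0,0,0,0,-0.3,0,0,0,0,0,0,-0.3], grip_force=35)

```text
clock: 9.72
tcp_pos: [0.4346, 0.1662, 0.0111]
tcp_rot: [2.536, 0.086, 0.039]
contact_force: [0.3, 0.6, 7.4]
opening: 0.584
```

```bash
python3 - <<'E'
from ik1 import *
T=tool();print(sense()['contact_force'],sense()['opening'],T[:3,3])
g0=T[:3,3]-.021*T[:3,2]
for ph in range(0,91,6):
    Rt=R.from_rotvec(e*np.deg2rad(ph)).as_matrix()@T[:3,:3]
    g=g0+Z*(.04+ .045*ph/90)
    print(ph,row(g+.021*Rt[:,2],Rt,T))
E
```

```text
[0.27473912 0.60043177 7.44861284] 0.5842070515719004 [0.4346066  0.16617774 0.01114211]
0 [0.4, 22.7, -32.9, 0.0, 0.0, 0.0]
6 [0.4, 22.3, -35.5, 6.0, -0.0, 0.0]
12 [0.4, 21.8, -38.3, 12.0, -0.1, 0.1]
18 [0.4, 21.4, -41.3, 18.0, -0.1, 0.1]
24 [0.4, 21.0, -44.6, 24.0, -0.1, 0.2]
30 [0.5, 20.8, -48.1, 30.0, -0.1, 0.2]
36 [0.5, 20.6, -51.7, 36.0, -0.2, 0.3]
42 [0.5, 20.6, -55.6, 42.0, -0.2, 0.3]
48 [0.6, 20.8, -59.6, 48.0, -0.2, 0.4]
54 [0.6, 21.1, -63.8, 54.0, -0.3, 0.4]
60 [0.6, 21.6, -68.1, 60.0, -0.3, 0.5]
66 [0.7, 22.3, -72.5, 66.0, -0.3, 0.5]
72 [0.7, 23.2, -77.0, 72.0, -0.3, 0.6]
78 [0.8, 24.4, -81.6, 78.0, -0.4, 0.6]
84 [0.8, 25.7, -86.2, 84.0, -0.4, 0.7]
90 [0.8, 27.3, -90.9, 90.0, -0.4, 0.7]
```

Emit:
arm_command(moves=[0,12,-16,0,0,0,-0.3,0,23,-33,0,0,0,-0.3,0,22,-35.5,6,0,0,-0.3,0,22,-38,12,0,0,-0.3,0,21.5,-41,18,0,0,-0.3,0,21,-44.5,24,0,0,-0.3,0.5,21,-48,30,0,0,-0.3,0.5,20.5,-52,36,0,0,-0.3,0.5,20.5,-55.5,42,0,0,-0.3,0.5,21,-59.5,48,0,0,-0.3,0.5,21,-64,54,0,0,-0.3,0.5,21.5,-68,60,0,0.5,-0.3,0.7,22,-72.5,66,0,0.5,-0.3,0.7,23,-77,72,0,0.5,-0.3,0.8,24,-81.5,78,0,0.6,-0.3,0.8,26,-86,84,0,0.7,-0.3,0.8,27,-91,90,0,0.7,-0.3,0.8,27,-91,90,0,0.7,-0.3,0.8,27,-91,90,0,0.7,-0.3])

```text
clock: 11.3
tcp_pos: [0.4324, 0.1952, 0.1005]
tcp_rot: [-2.178, -0.068, 0.028]
contact_force: [0.2, -0.1, -1.4]
opening: 0.584
```

```bash
cat > up.py <<'E'
from ik1 import *
import sys
T=tool();s=sense();print(s['contact_force'],s['opening'],T[:3,3],'raise err deg',row(T[:3,3],gr(35,90),T))
for n in sys.argv[1:]:
    p,d,P=snap(n,n+str(int(s['clock']*100)))
    hsv=cv2.cvtColor(p,cv2.COLOR_RGB2HSV)
    roi=(P[...,0]>.36)&(P[...,0]<.50)&(P[...,1]>.12)&(P[...,1]<.25)&(P[...,2]>.01)&(P[...,2]<.2)&(d>0)
    pink=roi&(hsv[...,1]<150)&((hsv[...,0]<14)|(hsv[...,0]>170))&(hsv[...,2]>120)&(hsv[...,1]>35)
    red=roi&(hsv[...,1]>150)&((hsv[...,0]<8)|(hsv[...,0]>172))
    for k,m in(('pink',pink),('red',red)):
        if m.sum()<5: print(n,k,m.sum());continue
        v,u=np.nonzero(m);print(n,k,m.sum(),'uv',u.mean(),v.mean(),u.min(),u.max(),v.min(),v.max(),P[m].mean(0).round(4),P[m].min(0).round(3),P[m].max(0).round(3))
E
python3 up.py scene top
```

```text
[ 0.23712503 -0.12803427 -1.41768498] 0.5839003334238428 [0.43238322 0.19517413 0.10048814] raise err deg [0.0, 0.0, 0.0, -0.2, -0.7, -0.1]
scene pink 70 uv 258.0571428571429 187.45714285714286 253 263 167 204 [0.4169 0.1707 0.1013] [0.406 0.155 0.034] [0.445 0.196 0.172]
scene red 61 uv 258.37704918032784 175.0 254 263 169 179 [0.4221 0.1691 0.1485] [0.404 0.13  0.135] [0.447 0.186 0.164]
top pink 6 uv 238.33333333333334 202.0 236 240 201 203 [0.4475 0.1754 0.1521] [0.43  0.171 0.127] [0.467 0.178 0.179]
top red 22 uv 238.0909090909091 203.63636363636363 234 243 201 205 [0.4381 0.1747 0.1559] [0.429 0.164 0.119] [0.461 0.19  0.177]
```

Emit:
arm_command(moves=[0,8,6,0,0,0,-0.3,0,16,11.5,0,0,0,-0.3,0,21,15,0,0,0,-0.3,0,23,16,0,0,0,-0.3,0,24.5,17,0,0,0,-0.3,0,24.5,17,0,0,0,-0.3])

```text
clock: 11.9
tcp_pos: [0.4327, 0.1959, 0.0714]
tcp_rot: [-2.178, -0.071, 0.027]
contact_force: [0.5, -0.6, -2.0]
opening: 0.579
```

```bash
python3 up.py scene
```

```text
[ 0.46931626 -0.55889505 -1.99378501] 0.5791257714091584 [0.43272587 0.19590782 0.07135171] raise err deg [0.0, 0.0, 0.0, -0.2, -0.7, 0.0]
scene pink 65 uv 259.26153846153846 192.15384615384616 253 264 174 210 [0.4198 0.17   0.0818] [0.405 0.154 0.012] [0.447 0.195 0.146]
scene red 62 uv 258.1774193548387 182.58064516129033 254 263 177 187 [0.4215 0.1731 0.1182] [0.403 0.138 0.103] [0.437 0.195 0.136]
```

Emit:
arm_command(moves=[0,1.5,1,0,0,0,-0.3,0,3,2,0,0,0,-0.3,0,3,2,0,0,0,-0.3])

```text
clock: 12.2
tcp_pos: [0.4329, 0.1957, 0.0679]
tcp_rot: [-2.178, -0.071, 0.026]
contact_force: [-0.6, 0.9, -2.1]
opening: 0.583
```

Emit:
arm_command(moves=[0,1,0.7,0,0,0,-0.3,0,2,1.4,0,0,0,-0.3,0,2,1.4,0,0,0,-0.3])

```text
clock: 12.45
tcp_pos: [0.433, 0.1958, 0.0656]
tcp_rot: [-2.177, -0.071, 0.026]
contact_force: [0.9, 0.8, -1.2]
opening: 0.581
```

Emit:
arm_command(moves=[0,1,0.7,0,0,0,-0.3,0,1.6,1.1,0,0,0,-0.3,0,1.6,1.1,0,0,0,-0.3])

```text
clock: 12.7
tcp_pos: [0.4332, 0.1961, 0.0655]
tcp_rot: [-2.174, -0.073, 0.026]
contact_force: [-5.4, -3.8, 12.7]
opening: 0.583
```

Emit:
arm_command(moves=[0,-0.8,-0.5,0,0,0,-0.3,0,-0.8,-0.5,0,0,0,0.1,0,-0.8,-0.5,0,0,0,0.25,0,-0.8,-0.5,0,0,0,0.4,0,-0.8,-0.5,0,0,0,0.7,0,-0.8,-0.5,0,0,0,1,0,-1,-1,0,0,0,1,0,0,-20,0,0,0,1,0,0,-50,0,0,0,1,0,0,-85,0,0,0,1,0,0,-120,0,0,0,1,0,0,-120,0,0,0,1])

```text
clock: 13.7
tcp_pos: [0.4413, 0.0936, 0.1374]
tcp_rot: [-2.177, -0.072, 0.017]
contact_force: [1.0, 0.1, 0.4]
opening: 0.997
```

```bash
python3 up.py scene top wrist
```

```text
[1.03272639 0.0601397  0.41768205] 0.9973122910905137 [0.44125887 0.09363713 0.13735181] raise err deg [0.0, 0.0, 0.0, -0.2, -1.0, 0.3]
scene pink 191 uv 259.9685863874345 192.2303664921466 254 267 176 203 [0.4215 0.1682 0.0815] [0.407 0.151 0.039] [0.451 0.203 0.136]
scene red 56 uv 259.80357142857144 184.03571428571428 255 264 179 187 [0.4269 0.1714 0.1109] [0.415 0.159 0.1  ] [0.44  0.19  0.127]
top pink 0
top red 0
wrist pink 1224 uv 320.3897058823529 208.38480392156862 293 349 151 229 [0.4343 0.165  0.0909] [0.409 0.154 0.055] [0.459 0.198 0.139]
wrist red 1707 uv 321.41886350322204 182.80550673696544 299 344 151 206 [0.4344 0.1729 0.1139] [0.416 0.16  0.098] [0.453 0.198 0.14 ]
```

```bash
python3 - <<'E'
from ik1 import *
T=tool();print(row([.44,.07,.24],gr(35,60),T),row([.4345,.15,.26],ori(90,-7.1),T),row([.4345,.18,.22],ori(90,-7.1),T))
print(ik([.4345,.18,.1],ori(90,-7.1),P7,sense()['joint_positions']),ik(cw(-.056,0,.115),ori(90,-7.1),P7,sense()['joint_positions']))
E
```

```text
[0.5, -72.1, -83.3, -30.4, -0.7, -0.1] [0.1, -134.1, -28.7, -55.2, 4.7, 10.0] [1.6, -118.2, 18.7, -55.2, 4.7, 10.0]
(array([ 3.14189058e-01, -1.69254132e-02,  1.73717801e+00,  5.11084249e-12,
        1.42134006e+00,  4.38107435e-01]), np.float64(1.8912454935460232e-11)) (array([-3.44535733e-01,  2.25263090e-01,  1.44515563e+00,  6.88258267e-10,
        1.47117393e+00, -2.20617356e-01]), np.float64(2.039112767526774e-09))
```

Emit:
arm_command(moves=[0,-36,-41,-7,0,0,1,0,-72,-83,-14,0,0,1,0,-85,-83,-22,1,2,1,0,-95,-75,-30,2,4,1,0,-134,-29,-37,3,6,1,0,-134,-29,-44,4,8,1,0,-134,-29,-51,4.5,9,1,0,-134,-29,-55,4.7,10,1,1.6,-118,19,-55,4.7,10,1,1.6,-118,19,-55,4.7,10,1,1.6,-118,19,-55,4.7,10,1,1.6,-118,19,-55,4.7,10,1])

```text
clock: 14.85
tcp_pos: [0.4338, 0.1803, 0.2187]
tcp_rot: [-3.132, 0.192, 0.004]
contact_force: [0.3, -0.2, 0.3]
opening: 0.999
```

```bash
python3 - <<'E'
from ik1 import *
p,d,P=snap('wrist','w7');hsv=cv2.cvtColor(p,cv2.COLOR_RGB2HSV);print(sense()['tcp_pos'])
roi=(P[...,0]>.38)&(P[...,0]<.50)&(P[...,1]>.10)&(P[...,1]<.25)&(P[...,2]>.02)&(P[...,2]<.2)&(d>0)&(hsv[...,1]>60)
red=roi&(hsv[...,1]>150)
for lo,hi in((.1,.118),(.114,.121),(.125,.15)):
    m=red&(P[...,2]>lo)&(P[...,2]<hi);print(lo,m.sum(),P[m].mean(0),P[m].min(0),P[m].max(0))
print(row([.4345,.18,.101],ori(90,-7.1)))
E
```

```text
[0.43439981 0.1797982  0.21983369]
0.1 1047 [0.43409325 0.18416481 0.11227712] [0.41526701 0.16302492 0.10027738] [0.45213073 0.20020447 0.11799909]
0.114 251 [0.43377727 0.18351909 0.11550019] [0.42040968 0.16844021 0.11400089] [0.44608861 0.1937589  0.12087887]
0.125 147 [0.43339829 0.18286714 0.13328506] [0.4276568  0.17739597 0.12503098] [0.43878887 0.18720877 0.14088876]
[0.2, 0.3, 118.8, -0.2, 0.0, 0.0]
```

View pics/w7.png

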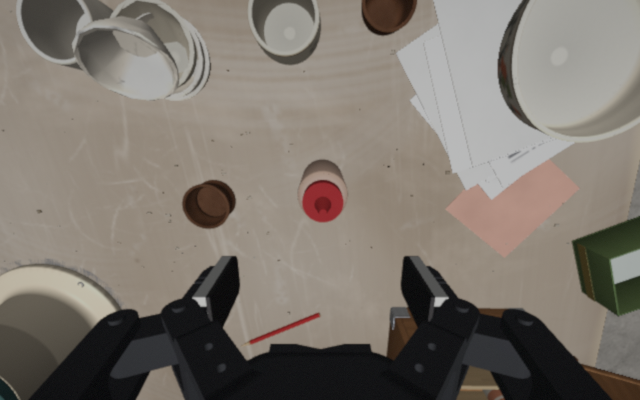

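Emit:
arm_command(moves=[0,-1,30,0,0,0,0.7,0,-1.5,65,0,0,0,0.6,0,-1.5,95,0,0,0,0.5,0,-1.5,115,0,0,0,0.5,0,-1.5,123,0,0,0,0.5,0,-1.5,123,0,0,0,0.5,0,-1.5,123,0,0,0,0,0,-1.5,123,0,0,0,-0.5,0,-1.5,123,0,0,0,-0.5,0,-1.5,123,0,0,0,-0.5,0,-1.5,123,0,0,0,-0.5], grip_force=40)

```text
clock: 15.82
tcp_pos: [0.4361, 0.1821, 0.0995]
tcp_rot: [-3.13, 0.194, -0.006]
contact_force: [-0.1, -1.1, 6.5]
opening: 0.423
```

```bash
python3 - <<'E'
from ik1 import *
z=np.load('pics/w4.npz');P=pts('wrist',z['d'],z['T'])
m=(abs(P[...,2]-.0985)<.004)&(P[...,0]>.45)&(P[...,0]<.8)&(P[...,1]>-.33)&(P[...,1]<0)
n,l,s,c=cv2.connectedComponentsWithStats(m.astype(np.uint8));q=P[l==1+s[1:,4].argmax()][:,:2].astype(np.float32)
b=cv2.minAreaRect(q);print(b,cv2.boxPoints(b).tolist())
m=(abs(P[...,2]-.075)<.004)&(P[...,0]>.5)&(P[...,0]<.68)&(P[...,1]>-.27)&(P[...,1]<-.05)
hs=cv2.cvtColor(z['p'],cv2.COLOR_RGB2HSV)
q=P[m];c,s=np.cos(YAW),np.sin(YAW);L=np.stack([(q[:,0]-C0[0])*c+(q[:,1]-C0[1])*s,-(q[:,0]-C0[0])*s+(q[:,1]-C0[1])*c],1)
print('long divider x',np.median(L[(abs(L[:,1])<.03)&(abs(L[:,0]+.017)<.01)],0), [np.median(L[(L[:,0]<-.025)&(L[:,0]>-.085)&(abs(L[:,1]-k)<.012)],0) for k in(-.038,.038)])
T=tool();Rt=ori(90,-7.1)
print(row(T[:3,3]+[0,0,.155],Rt),row(cw(-.056,0,.265),Rt),cw(-.056,0,0))
E
```

```text
((0.596517026424408, -0.16241219639778137), (0.24310822784900665, 0.20308978855609894), 82.43640899658203) [[0.47985589504241943, -0.26954272389411926], [0.6811786890029907, -0.29627472162246704], [0.7131781578063965, -0.05528166890144348], [0.5118553638458252, -0.028549671173095703]]
long divider x [nan nan] [array([nan, nan]), array([nan, nan])]
[0.6, -0.9, -155.0, -0.3, -0.2, 0.0] [146.8, 320.7, -166.8, -0.3, -0.2, 0.0] [ 0.54142941 -0.15507832  0.        ]
  return _methods._mean(a, axis=axis, dtype=dtype,
  ret = um.true_divide(
```

Emit:
arm_command(moves=[0,0,-15,0,0,0,-0.5,0,0,-45,0,0,0,-0.5,0,0,-80,0,0,0,-0.5,0,0,-120,0,0,0,-0.5,0,0,-155,0,0,0,-0.5,10,25,-165,0,0,0,-0.5,25,55,-167,0,0,0,-0.5,40,87,-167,0,0,0,-0.5,55,120,-167,0,0,0,-0.5,70,153,-167,0,0,0,-0.5,85,186,-167,0,0,0,-0.5,100,219,-167,0,0,0,-0.5,114,250,-167,0,0,0,-0.5,127,280,-167,0,0,0,-0.5,138,304,-167,0,0,0,-0.5,145,316,-167,0,0,0,-0.5,147,320.5,-167,0,0,0,-0.5,147,320.5,-167,0,0,0,-0.5,147,320.5,-167,0,0,0,-0.5])

```text
clock: 17.4
tcp_pos: [0.5416, -0.1543, 0.2655]
tcp_rot: [-3.13, 0.193, -0.007]
contact_force: [0.5, -0.2, -1.6]
opening: 0.428
```

```bash
cat > cel.py <<'E'
from ik1 import *
import sys
s=sense();print(s['tcp_pos'],s['contact_force'],s['opening'])
p,d,P=snap('wrist',sys.argv[1]);hsv=cv2.cvtColor(p,cv2.COLOR_RGB2HSV)
c,s=np.cos(YAW),np.sin(YAW);X=P[...,0]-C0[0];Y=P[...,1]-C0[1];L=np.stack([X*c+Y*s,-X*s+Y*c],-1)
# bottle pink and dividers, in chest coords
pink=(hsv[...,1]<150)&(hsv[...,1]>40)&((hsv[...,0]<10)|(hsv[...,0]>172))&(hsv[...,2]>120)&(abs(X+.056)<.06)&(abs(Y)<.06)&(P[...,2]>.09)
if pink.sum()>5:print('pink',pink.sum(),L[pink].min(0),L[pink].max(0),P[pink][:,2].min())
pl=(abs(P[...,2]-.075)<.006)&(d>0)
for n,m,k in(('div y+',(L[...,0]<-.03)&(L[...,0]>-.085)&(abs(L[...,1]-.038)<.012),1),('div y-',(L[...,0]<-.03)&(L[...,0]>-.085)&(abs(L[...,1]+.038)<.012),1),('div x',(abs(L[...,1])<.1)&(abs(L[...,0]+.018)<.012),0)):
    q=L[m&pl];print(n,len(q),np.percentile(q[:,k],[5,50,95]) if len(q) else '')
E
python3 cel.py w8
```

```text
[ 0.54158619 -0.15432094  0.26547511] [ 0.5046298  -0.22496002 -1.62164884] 0.4276609594220136
pink 246 [-0.07628064 -0.01951576] [-0.03935299  0.01908373] 0.25943370152684897
div y+ 0 
div y- 0 
div x 0
```

View pics/w8.png

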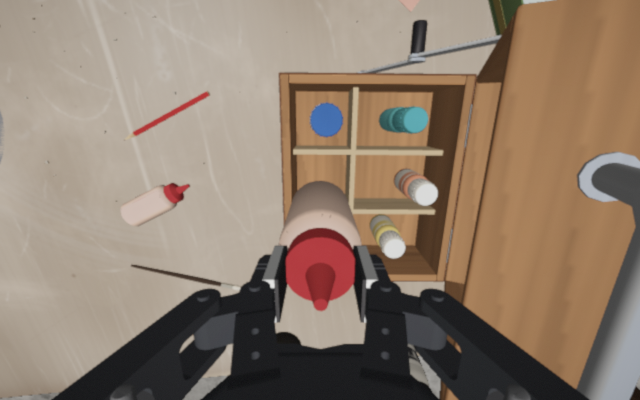

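```bash
python3 - <<'E'
from ik1 import *
z=np.load('pics/w8.npz');d=z['d'];P=pts('wrist',d,z['T'])
for (u,v) in((354,100),(320,151),(400,151),(353,170),(351,140),(390,208),(287,150),(440,220)):
    c,s=np.cos(YAW),np.sin(YAW);w=P[v,u];X,Y=w[0]-C0[0],w[1]-C0[1];print(u,v,w.round(4),np.round([X*c+Y*s,-X*s+Y*c],4))
E
```

```text
354 100 [ 0.591  -0.0632  0.0644] [-0.0181  0.0973]
320 151 [ 0.5449 -0.116   0.0639] [-0.0573  0.0392]
400 151 [ 0.6413 -0.128   0.0646] [0.0398 0.0392]
353 170 [ 0.5827 -0.1442  0.064 ] [-0.0164  0.0159]
351 140 [ 0.5836 -0.1077  0.0635] [-0.02    0.0522]
390 208 [ 0.6269 -0.2013  0.0589] [ 0.0345 -0.0353]
287 150 [ 0.5094 -0.1069  0.0967] [-0.0937  0.0439]
440 220 [ 0.6815 -0.2155  0.0847] [ 0.0905 -0.0426]
```

Emit:
arm_command(moves=[0,0.5,15,0,0,0,-0.5,0,0.5,40,0,0,0,-0.5,0,0.5,60,0,0,0,-0.5,0,0.5,75,0,0,0,-0.5,0,0.5,90,0,0,0,-0.5,0,0.5,105,0,0,0,-0.5,0,0.5,120,0,0,0,-0.5,0,0.5,133,0,0,0,-0.5,0,0.5,144,0,0,0,-0.5,0,0.5,150,0,0,0,-0.5,0,0.5,152,0,0,0,-0.5,0,0.5,152,0,0,0,-0.5])

```text
clock: 18.45
tcp_pos: [0.5422, -0.1532, 0.1136]
tcp_rot: [-3.13, 0.191, -0.007]
contact_force: [0.6, 0.7, -0.1]
opening: 0.424
```

Emit:
arm_command(moves=[0,1,1,0,0,0,-0.5,0,1,2,0,0,0,-0.5,0,1,3,0,0,0,-0.5,0,1,3,0,0,0,-0.5])

```text
clock: 18.78
tcp_pos: [0.5422, -0.1542, 0.1108]
tcp_rot: [-3.13, 0.191, -0.007]
contact_force: [0.2, 0.2, -1.8]
opening: 0.425
```

Emit:
arm_command(moves=[0,0,1,0,0,0,-0.5,0,0,2,0,0,0,-0.5,0,0,2,0,0,0,-0.5])

```text
clock: 19.03
tcp_pos: [0.5425, -0.1543, 0.1096]
tcp_rot: [-3.13, 0.191, -0.009]
contact_force: [0.3, 1.0, 3.7]
opening: 0.425
```

Emit:
arm_command(moves=[0,0,0,0,0,0,-0.1,0,0,0,0,0,0,0.1,0,0,0,0,0,0,0.25,0,0,0,0,0,0,0.25,0,0,-10,0,0,0,0.25,0,0,-35,0,0,0,0.25,0,0,-70,0,0,0,0.25,-5,0,-100,0,0,0,0.25,-30,0,-120,0,0,0,-0.2,-60,0,-130,0,0,0,-0.6,-90,0,-130,0,0,0,-1,-90,0,-130,0,0,0,-1])

```text
clock: 20.03
tcp_pos: [0.4493, -0.1436, 0.2407]
tcp_rot: [-3.131, 0.192, -0.011]
contact_force: [-0.3, 0.7, -0.7]
opening: 0.058
```

```bash
python3 - <<'E'
from ik1 import *
s=sense();print(s['tcp_pos'],s['contact_force'])
p,d,P=snap('wrist','w9');hsv=cv2.cvtColor(p,cv2.COLOR_RGB2HSV)
c,sn=np.cos(YAW),np.sin(YAW);X=P[...,0]-C0[0];Y=P[...,1]-C0[1];L=np.stack([X*c+Y*sn,-X*sn+Y*c,P[...,2]],-1)
red=(hsv[...,1]>150)&((hsv[...,0]<6)|(hsv[...,0]>174))&(abs(L[...,0]+.056)<.05)&(abs(L[...,1])<.05)&(P[...,2]>.09)
for lo,hi in((.1,.13),(.135,.16)):
    m=red&(P[...,2]>lo)&(P[...,2]<hi);print('cap',m.sum(),L[m].min(0),L[m].max(0))
# black stud
dk=(hsv[...,2]<50)&(L[...,1]>.128)&(L[...,1]<.17)&(abs(L[...,0]-.025)<.05)&(P[...,2]>.09)&(P[...,2]<.2)
print('stud',dk.sum(),L[dk].mean(0),L[dk].min(0),L[dk].max(0))
E
```

```text
[ 0.44931755 -0.14357297  0.2407131 ] [-0.30487121  0.68972894 -0.69458768]
cap 1008 [-0.07681006 -0.01897592  0.11056994] [-0.03771707  0.01874896  0.12999983]
cap 152 [-0.06283735 -0.00485386  0.13500225] [-0.05332654  0.00513067  0.15034611]
stud 353 [0.02310925 0.14317518 0.13932355] [0.01946821 0.13132133 0.13455854] [0.03072476 0.15522578 0.14369148]
```

View pics/w9.png

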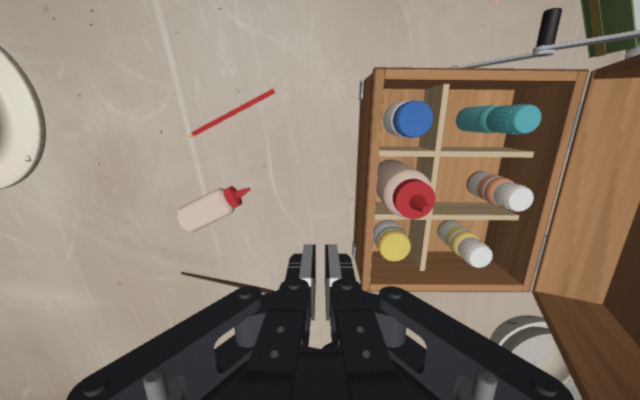

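```bash
python3 - <<'E'
from ik1 import *
s=sense();T=tool();t=38;D=np.array([.83,0,-.555])
for yo in(10,):
    Rt=ori(t,-7.1-yo);j=s['joint_positions'].copy()
    for n,q in(('way',(-.10,.17,.27)),('pre',(.025-.06,.143,.137+.04)),('touch',(.025-.006,.143,.137+.004)),('end',(.025+.026,.143,.137-.0175))):
        w=cw(*q);j,e_=ik(w,Rt,P7,j);print(n,w.round(4),j.round(2),round(e_,4),row(w,Rt,T))
E
```

```text
way [0.5188 0.0191 0.27  ] [ 0.15 -0.56  2.04 -0.47  0.86  0.61] 0.0 [47.5, -170.2, -28.2, -4.9, 51.5, 9.2]
pre [ 0.5799 -0.0158  0.177 ] [ 0.03 -0.28  2.04 -0.5   0.56  0.64] 0.0 [111.8, -142.6, 65.2, -4.9, 51.5, 9.2]
touch [ 0.6335 -0.0224  0.141 ] [ 0.01 -0.06  1.92 -0.58  0.46  0.72] 0.0 [165.5, -142.3, 101.6, -4.9, 51.5, 9.2]
end [ 0.6653 -0.0264  0.1195] [ 0.    0.06  1.85 -0.62  0.41  0.77] 0.0 [197.3, -142.2, 123.3, -4.9, 51.5, 9.2]
```

Emit:
arm_command(moves=[6,-25,-10,0,7,1,-1,12,-55,-20,-1,14,2,-1,20,-90,-28,-2,21,4,-1,30,-125,-28,-3,28,5,-1,40,-155,-28,-4,35,6,-1,47,-170,-28,-5,42,8,-1,47,-170,-28,-5,49,9,-1,47,-170,-28,-5,51.5,9,-1,65,-162,0,-5,51.5,9,-1,90,-152,33,-5,51.5,9,-1,112,-143,65,-5,51.5,9,-1,112,-143,65,-5,51.5,9,-1])

```text
clock: 21.08
tcp_pos: [0.5792, -0.017, 0.1655]
tcp_rot: [2.689, -0.399, 1.283]
contact_force: [-1.3, 0.5, -2.4]
opening: 0.0
```

```bash
python3 - <<'E'
from ik1 import *
s=sense();T=tool();print(s['tcp_pos'],s['contact_force']);Rt=ori(38,-17.1)
p,d,P=snap('wrist','w10');hsv=cv2.cvtColor(p,cv2.COLOR_RGB2HSV)
c,sn=np.cos(YAW),np.sin(YAW);X=P[...,0]-C0[0];Y=P[...,1]-C0[1];L=np.stack([X*c+Y*sn,-X*sn+Y*c,P[...,2]],-1)
dk=(hsv[...,2]<50)&(L[...,1]>.128)&(L[...,1]<.17)&(abs(L[...,0]-.025)<.03)&(P[...,2]>.11)&(P[...,2]<.17)
print('stud',dk.sum(),L[dk].mean(0) if dk.any() else '')
for q in ((.019,.143,.141),(.035,.143,.130),(.045,.143,.1225),(.055,.143,.115),(.062,.143,.109)):print(row(cw(*q),Rt,T))
E
```

```text
[ 0.57921118 -0.01700682  0.16549198] [-1.34757438  0.52050665 -2.35478668]
stud 266 [0.0220709  0.14598158 0.13759618]
[14.6, -11.0, 57.0, 0.3, 0.9, 0.4]
[16.0, -13.8, 76.1, 0.3, 0.9, 0.4]
[16.3, -15.6, 88.5, 0.3, 0.9, 0.4]
[16.7, -17.4, 100.9, 0.3, 0.9, 0.4]
[16.4, -18.7, 110.0, 0.3, 0.9, 0.4]
```

Emit:
arm_command(moves=[14,-4,5,0,1,0,-1,14.5,-6,20,0,1,0,-1,14.5,-9,40,0,1,0,-1,14.5,-11,54,0,1,0,-1,14.5,-11,54,0,1,0,-1])

```text
clock: 21.55
tcp_pos: [0.6329, -0.0208, 0.1488]
tcp_rot: [2.672, -0.397, 1.315]
contact_force: [0.1, 0.2, 0.3]
opening: -0.0
```

```bash
cat > st.py <<'E'
from ik1 import *
s=sense();T=tool();print(s['clock'],s['tcp_pos'],s['contact_force']);Rt=ori(38,-17.1)
c,sn=np.cos(YAW),np.sin(YAW);X,Y=s['tcp_pos'][:2]-C0;print('chest',X*c+Y*sn,-X*sn+Y*c)
for q in ((.035,.143,.130),(.045,.143,.1225),(.055,.143,.115),(.062,.143,.109)):print(row(cw(*q),Rt,T))
E
python3 st.py
```

```text
21.55 [ 0.6329439  -0.02083784  0.14884833] [0.0835353  0.21768859 0.3301737 ]
chest 0.018220433009287152 0.14452243603155382
[-4.7, -1.5, 24.8, 0.2, -0.5, 0.3]
[-4.7, -3.3, 37.2, 0.2, -0.5, 0.3]
[-4.6, -5.1, 49.5, 0.2, -0.5, 0.3]
[-5.1, -6.3, 58.7, 0.2, -0.5, 0.3]
```

Emit:
arm_command(moves=[-4.7,0,3,0,0,0,-1,-4.7,0,5,0,0,0,-1,-4.7,-1,15,0,0,0,-1,-4.7,-1.5,25,0,0,0,-1,-4.7,-3,37,0,0,0,-1,-4.7,-3,37,0,0,0,-1])

```text
clock: 22.05
tcp_pos: [0.6596, -0.0258, 0.1232]
tcp_rot: [2.671, -0.397, 1.317]
contact_force: [-0.8, -0.3, -0.3]
opening: -0.0
```

```bash
python3 st.py; python3 - <<'E'
from h import *
z=np.load('pics/s4.npz')['d'];p,d,P=snap('scene','s5');m=np.zeros((400,640),bool);m[125:160,365:410]=1;m&=(d>0)&(z>0);print('lid change',np.percentile((d-z)[m],[10,50,90]))
E
```

```text
22.05 [ 0.65962333 -0.02580117  0.12321718] [-0.7627484  -0.2546244  -0.27381061]
chest 0.04530875637155461 0.14289478256330562
[-0.8, 1.7, -12.2, 0.2, -0.5, 0.3]
[-0.8, -0.1, 0.2, 0.2, -0.5, 0.3]
[-0.7, -1.8, 12.6, 0.2, -0.5, 0.3]
[-1.3, -3.1, 21.7, 0.2, -0.5, 0.3]
lid change [-0.13936031 -0.00667226  1.06777205]
```

Emit:
arm_command(moves=[-1,-1,5,0,0,0,-1,-1,-2,12,0,0,0,-1,-1,-2,14,0,0,0,-1,-1,-2,14,0,0,0,-1])

```text
clock: 22.43
tcp_pos: [0.6696, -0.0269, 0.1138]
tcp_rot: [2.672, -0.397, 1.316]
contact_force: [-0.6, 0.7, 0.2]
opening: -0.001
```

```bash
python3 st.py|head -2; python3 - <<'E'
from ik1 import *
p,d,P=snap('wrist','w11');hsv=cv2.cvtColor(p,cv2.COLOR_RGB2HSV)
c,sn=np.cos(YAW),np.sin(YAW);X=P[...,0]-C0[0];Y=P[...,1]-C0[1];L=np.stack([X*c+Y*sn,-X*sn+Y*c,P[...,2]],-1)
# handle: grey points high
g=(hsv[...,1]<60)&(hsv[...,2]>70)&(P[...,2]>.2)&(abs(L[...,1])<.06)&(L[...,0]>-.05)&(L[...,0]<.12)&(d>0)
print('handle',g.sum(),L[g].mean(0) if g.any() else '')
b=(hsv[...,0]<20)&(hsv[...,1]>110)&(P[...,2]>.2)&(abs(L[...,1])<.13)&(L[...,0]>-.1)&(L[...,0]<.2)&(d>0)
print('lid',b.sum(),L[b].min(0) if b.any() else '')
dk=(hsv[...,2]<50)&(L[...,1]>.134)&(L[...,1]<.165)&(L[...,0]>.0)&(L[...,0]<.12)&(P[...,2]>.08)&(P[...,2]<.17);print('dark',dk.sum(),L[dk].mean(0) if dk.any() else '')
E
```

```text
22.4333 [ 0.66955435 -0.02688829  0.11375505] [-0.63954183  0.72226199  0.16614251]
chest 0.05529799441757023 0.1430434867642852
handle 0 
lid 2281 [0.05389449 0.11680056 0.20000684]
dark 4229 [0.02269534 0.15818314 0.14340407]
```

Emit:
arm_command(moves=[0,-3,-20,0,0,0,-1,0,-10,-50,0,0,0,-1,0,-35,-85,0,0,0,-1,0,-70,-110,0,0,0,-1,0,-105,-130,0,0,0,-1,0,-120,-140,0,0,0,-1])

```text
clock: 22.98
tcp_pos: [0.5986, 0.1246, 0.2021]
tcp_rot: [2.672, -0.396, 1.324]
contact_force: [1.1, 0.4, 0.8]
opening: 0.002
```

```bash
cat > lid.py <<'E'
from ik1 import *
import sys
s=sense();print(s['clock'],s['tcp_pos'],s['contact_force'])
c,sn=np.cos(YAW),np.sin(YAW)
for n in('scene','wrist'):
    p,d,P=snap(n,sys.argv[1]+n);hsv=cv2.cvtColor(p,cv2.COLOR_RGB2HSV)
    X=P[...,0]-C0[0];Y=P[...,1]-C0[1];L=np.stack([X*c+Y*sn,-X*sn+Y*c,P[...,2]],-1)
    b=(hsv[...,0]<20)&(hsv[...,1]>110)&(P[...,2]>.11)&(abs(L[...,1])<.125)&(L[...,0]>-.12)&(L[...,0]<.25)&(d>0)
    if b.sum(): print(n,'lid pts',b.sum(),'x pct',np.percentile(L[b][:,0],[1,99]).round(3),'z pct',np.percentile(L[b][:,2],[1,50,99]).round(3))
E
python3 lid.py a
```

```text
22.9833 [0.59862549 0.1246175  0.20212609] [1.07624101 0.40628793 0.76259063]
scene lid pts 2069 x pct [-0.071  0.213] z pct [0.115 0.211 0.256]
wrist lid pts 243 x pct [0.016 0.249] z pct [0.13  0.148 0.172]
```

Emit:
arm_command(moves=[15,-10,-20,0,0,0,-1,30,-20,-40,0,0,0,-1,30,-20,-40,0,0,0,-1,30,-20,-40,0,0,0,-1,30,-20,-40,0,0,0,-1,30,-20,-40,0,0,0,-1,30,-20,-40,0,0,0,-1,30,-20,-40,0,0,0,-1,30,-20,-40,0,0,0,-1,30,-20,-40,0,0,0,-1,30,-20,-40,0,0,0,-1,30,-20,-40,0,0,0,-1,30,-20,-40,0,0,0,-1,30,-20,-40,0,0,0,-1,30,-20,-40,0,0,0,-1,30,-20,-40,0,0,0,-1,30,-20,-40,0,0,0,-1,30,-20,-40,0,0,0,-1,30,-20,-40,0,0,0,-1,30,-20,-40,0,0,0,-1])

```text
clock: 24.75
tcp_pos: [0.5917, 0.1477, 0.2493]
tcp_rot: [2.673, -0.393, 1.323]
contact_force: [0.9, -0.2, 0.3]
opening: -0.004
```

Emit:
arm_command(moves=[0,0,0,0,0,0,-1,0,0,0,0,0,0,-1,0,0,0,0,0,0,-1,0,0,0,0,0,0,-1,0,0,0,0,0,0,-1,0,0,0,0,0,0,-1,0,0,0,0,0,0,-1,0,0,0,0,0,0,-1,0,0,0,0,0,0,-1,0,0,0,0,0,0,-1,0,0,0,0,0,0,-1,0,0,0,0,0,0,-1,0,0,0,0,0,0,-1,0,0,0,0,0,0,-1,0,0,0,0,0,0,-1,0,0,0,0,0,0,-1,0,0,0,0,0,0,-1,0,0,0,0,0,0,-1,0,0,0,0,0,0,-1,0,0,0,0,0,0,-1])

```text
clock: 26.42
tcp_pos: [0.5917, 0.1477, 0.2493]
tcp_rot: [2.673, -0.393, 1.323]
contact_force: [-0.1, 0.1, -0.4]
opening: -0.001
```

```bash
python3 lid.py b; cp pics/bscene.png pics/f.png; python3 -c "
import cv2;cv2.imwrite('pics/f.png',cv2.resize(cv2.imread('pics/bscene.png')[100:300,220:500],(800,571),interpolation=cv2.INTER_CUBIC))"
```

```text
26.4167 [0.59174491 0.14772051 0.24933221] [-0.10796908  0.06960778 -0.38806047]
scene lid pts 3267 x pct [-0.101  0.209] z pct [0.113 0.163 0.246]
wrist lid pts 249 x pct [0.022 0.044] z pct [0.158 0.164 0.165]
```

View pics/f.png

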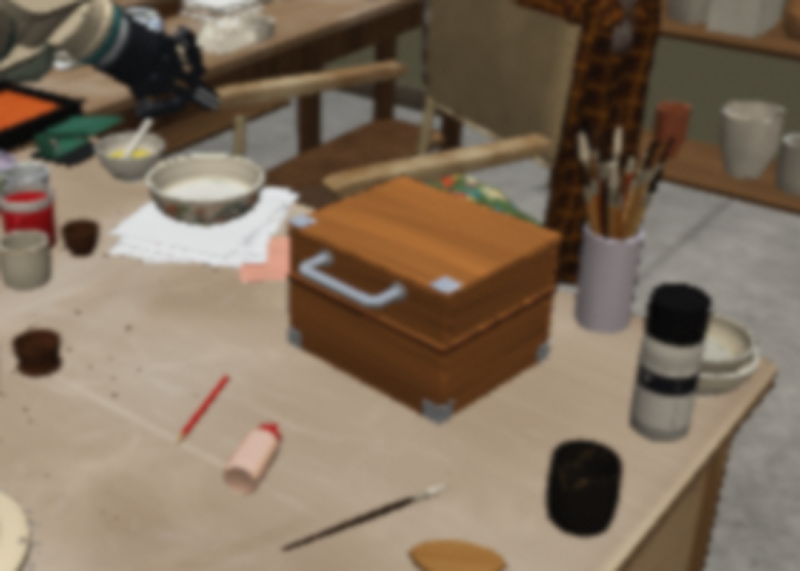

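Emit:
arm_command(moves=[0,0,0,0,0,0,-1,0,0,0,0,0,0,-1,0,0,0,0,0,0,-1,0,0,0,0,0,0,-1,0,0,0,0,0,0,-1,0,0,0,0,0,0,-1])

```text
clock: 27.02
tcp_pos: [0.5917, 0.1477, 0.2493]
tcp_rot: [2.673, -0.393, 1.323]
contact_force: [-0.4, 0.3, 0.4]
opening: 0.001
```

```bash
python3 - <<'E'
from ik1 import *
c,sn=np.cos(YAW),np.sin(YAW)
for n,f in(('top','t0'),('top',None)):
    if f: z=np.load('pics/t0.npz');d=z['d'];P=pts(n,d)
    else: p,d,P=snap(n,'tend')
    X=P[...,0]-C0[0];Y=P[...,1]-C0[1];a=X*c+Y*sn;b=-X*sn+Y*c
    m=(abs(a)<.09)&(abs(b)<.11)&(abs(P[...,2]-.165)<.03)&(d>0)
    print(f,m.sum(),'slope,z0',np.polyfit(a[m],P[...,2][m],1))
close_job()
E
```

```text
t0 2636 slope,z0 [0.00097985 0.1654069 ]
None 2673 slope,z0 [0.00080249 0.16540829]
the job is handed in; nothing more can be done
```

The job is done and handed in at about 27 s of the 72 s allowed. No verdict was reported.

- **Lid up:** I raised the lid by its handle to the stop, where the force reached about 26 N. I then eased off and let go, and it stayed up, so the stay had locked.
- **Bottle:** I stood the larger glue bottle upright on the table and let go of it. I then took it by the cap and lowered it into the front middle cell until it touched the floor. The camera showed it upright, with the nozzle tip at about 150 mm (10 mm floor plus 140 mm bottle) and the axis within about 3 mm of the cell centre.
- **Lid down:** I pushed the knee stud in by about 40 mm and backed away. The lid sank shut by itself. At the end its top plane was the same as at the start: height 165.4 mm, slope under 0.001.

The last picture shows the chest shut and the things around it apparently undisturbed. The arm was clear, and the force reading was near zero.

No final check failed. Two readings gave nothing useful: the depth-change reading taken while pushing the stud, and the first colour search for the handle and knee. I relied on later views showing the lid sinking and then shut. Because the lid is closed, I did not see the bottle again after it came down.

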